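# Dock the battery pack on the free charging rail

### The job

Put the blue battery pack on charge: slide it, black sloped end first, into whichever of the dock's two bays is not closed by the red blanking block, all the way along the rails until the red-knobbed plunger of the charging head has dropped into the pack's groove and holds it. Push it firmly but do not ram it, and leave the other things on the bench where they are.

Things in the scene. Friction and masses are not known exactly. Their poses are not given: they have to be found in the camera images.
- dock: grey two-bay charging dock, fixed. Deck 400 x 296 mm, its top 10 above the table. Origin on the table; x = the way packs slide in, y = across the bays. Bays centred at y = +65 and -65, running from x = 0 (mouth) to +190 between three aluminium guides 14.5 high above the deck. From x = -210 to -30 the deck is a flat open apron, where the pack starts, about midway between the bays
- bay_a (a point): middle of the mouth of the bay on the dock's +y side, on the deck; axes as the dock's. The guides leave a slot 107 wide, with lips (underside 10 above the deck, 96 free between them) over the pack's flange
- bay_b (a point): the same for the bay on the dock's -y side. In front of each mouth, from x = -25 to 0, the guides splay out as lead-ins, which take up a pack about 8 mm off to the side
- blank: red blanking block, 100 x 92 x 45 mm, fixed in one of the two bays, which it closes. Origin centre of its underside, on the deck. The OTHER bay holds the black charging head (92 wide, 68 high, with a bridge that reaches 60 back over the pack's front)
- pack: loose blue battery pack, 0.3 to 0.6 kg. Origin centre of underside; x points to its front (black sloped top edge, brass contacts). Flange 110 (x) x 104 (y) x 8 high; body 110 x 92, 50 high: too wide to grasp, so push its rear and side faces, above the guides. Starts up to 0.3 rad askew to the dock
- plunger (a joint): height in m of the head's spring plunger (red knob 22 wide, top about 93 above the table at rest). 0 = down. The pack's front slope lifts it to 0.0047; it stays up for some 30 mm of sliding, then drops to 0 into the groove: locked. Sliding takes 1 to 8 N, the slope about 3 to 6 more. 2.5 mm past the drop the pack meets a rigid stop: a push rising to 18 N means home
- groove (a point): middle of the floor of the groove (yellow, 12 wide, 6 deep) across the pack's top, 13 ahead of its origin and 44 above its underside; the plunger locks in it. The head is clamped anywhere along a 28 mm range of its bay and its place is not reported: the locked pack's origin lies between dock x = +43 and +74
- old_pack: grey, worn-out battery pack, same shape and size as the blue one, lying on the table; a bystander
- meter: yellow handheld multimeter lying flat, 160 x 78 x 38, origin centre of underside; a bystander
- mug: white mug, 80 diameter, 90 high; a bystander
- screwdriver: red-handled screwdriver lying on the table; a bystander
- reel: blue reel, 64 diameter, 40 high; a bystander
- jar: clear jar, 60 diameter, 75 high; a bystander
Things that resemble listed ones, but are neither listed nor needed, are in the scene too. Leave any purple look-alike of the pack alone.

How it is judged:
At the end, for the whole second after the job is handed in: The pack lies flat on the deck in the open bay, straight (within 0.06 rad) and within 7 mm of the bay's centre line, its origin 40 to 79 mm past the mouth, the plunger back down (below 1.5 mm) in its groove, at rest and no longer touched (value of joint plunger below 0.0015 m and x of pack in the frame of dock between 0.04 and 0.079 m and (y of pack in the frame of dock between 0.058 and 0.072 m or y of pack in the frame of dock between -0.072 and -0.058 m) and height (world z) of pack below 0.014 m and angle between the x axis of pack and the x axis of dock, either way round below 0.06 rad and angle between pack's own z axis and vertical below 0.05 rad and linear speed of pack below 0.01 m/s and contact force between each of the arm, the fingers and pack below 0.2 N).
It fails at once if the pack is rammed: the robot presses on it with more than 45 N (contact force between any of the fingers, the arm and pack above 45 N).
It fails at once if another loose thing on the bench is moved by more than 30 mm (distance of any of old_pack, meter, mug, screwdriver, reel, jar from where it was at the start of the episode above 0.03 m).
It also fails if it takes over 51 s, if anything falls off the work surface, if the arm or the gripper's body presses on something with over 40 N, if the wrist force passes 120 N, or if a joint passes its speed limit or range.

### The arm

A 7-joint arm with a two-finger parallel gripper is mounted at the origin on the work surface. World frame = base frame: x ahead of the robot, y to its left, z up, the work surface at z = 0. Lengths are in m, angles in rad, forces in N, time in s.
With the tool pointing down it reaches from about 0.425 to 0.875 m from the base axis. Payload 4.7 kg.
Tool frame: the origin (TCP) lies on the mounting face of the last link; the fingertips stand 173 mm ahead of it and the grasp point (between the pads) lies 155 mm ahead of it (env.grip_point_offset is the distance from the TCP to the grasp point, in m); z points along the fingers, y is the line along which they close (so a half turn about z gives the same grasp; the last joint's range is limited). The gripper opens to 85 mm and grips with 20 to 120 N. Pads are 22 mm wide; open, the fingers measure 114 mm over their backs; the gripper's body (76 mm by 85 mm) begins 54 mm behind the grasp point. The pads swing forward as they close: fully open they stand 13 mm farther back than shut.
Start: joints at [-1.197, 0.321, -0.07, 1.45, 0.023, 1.371, -0.057], TCP at [0.229, 0.608, 0.405] pointing down, gripper open.
Joint ranges: [-2.86, 2.86], [-0.3, 2.09], [-1.38, 1.24], [0.06, 2.45], [-1.56, 4.7], [0.09, 2.05], [-2.69, 2.69]. Speed limits (rad/s): [2.57, 2.57, 3.14, 3.14, 3.14, 3.14, 3.14].

### API

Orientations are given as a unit quaternion [x, y, z, w].
In Python, from cell import env gives the robot as it stands. The module is installed in compiled form; this text tells all that it offers.
- The arm moves only by the tool carry_out, never from a script. Its argument "moves" is one flat list of numbers, 4 for each row, row after row: the shift along the tool's x, y, z in cm, then the turn about the tool's z in degrees. In form: [dx, dy, dz, turn, dx, dy, dz, turn, ...]. A call has 1 to 20 rows; each row shifts and turns the commanded pose from where the row before left it, along the tool's axes as they then stand; what a row does not reach is not made up. A row lasts 1/8 s, in which the tool goes at most 62.5 mm and 10.7 degrees, less where a joint would pass 70% of its speed; a pose out of reach is approached as far as the arm can. A call with a gripper value outside its range is refused whole. "hand" is the closure, from 0 (fully open) to 1 (shut), set as the call begins (left out, the last holds). The fingers move at their own pace and stop on an object; "force" is the grip in N (left out, the last holds). Time passes only in rows, so rows that do not move let the fingers close. It gives the time, the measured TCP pose, the force, the opening and the grip force at its end, in the units of the state.
- env.read_state(): the state, without advancing time (a new reading comes with each control period).
- env.snapshot(name): name is "side" or "top"; returns the picture (420x560x3 uint8, red, green, blue); there is no depth.
- env.camera_info(name): a dict with "fx", "fy", "cx", "cy" (pixels), "cam_to_world" (4x4, takes a point from camera to world coordinates). Camera axes: x right, y down, z forward; pixel columns grow to the right and rows downward; lengths in m; the calibration is good to about 2 mm. A picture is of the moment at which its call begins. camera_info takes no time and is no camera call.
- env.sign_off(): hands the job in; it is judged then, once.
The state is a dict: "time_s": time; "joint_positions": joint angles; "dq": joint speeds; "tau": joint torques, N m; "tool_pos": TCP position; "tool_rot": TCP orientation; "force": force on the tool from outside, world axes, zero at the start; "torque": the same for the moment, N m; "opening": finger opening in m; "finger_force": force on a finger pad.
Only numpy, scipy, OpenCV 4.12 (cv2) and the standard library are available. Lean on these libraries where they do the work, as an engineer would, in place of code of your own. Each camera call takes 0.05 s, during which the arm holds its last target. There are 200 camera calls.

## Working session

There is one attempt and no reset: what is moved stays moved. The work goes in short steps, Python scripts to look and compute and a tool call to move; the robot and the scene stay as the last step left them, time stands still between calls to the robot, and variables do not carry over. Pictures are saved under pics/ and viewed, at most 10 in all, crops included, and the job is handed in when it is done.

Besides the shell and the picture viewer there is one more tool, called after ">>>" by a JSON object that holds its "api" and its "payload". carry_out: Moves the arm, as the interface text tells. Its arguments: {"type":"object","properties":{"moves":{"type":"array"},"hand":{"type":"number"},"force":{"type":"number"}},"required":["moves"]}

```bash
mkdir -p pics; python3 - <<'E'
from cell import env
import cv2,numpy as np
for n in("top","side"):
    im=env.snapshot(n); cv2.imwrite(f"pics/{n}0.png",im[:,:,::-1])
    c=env.camera_info(n); print(n,c["fx"],c["cx"],c["cy"],np.round(c["cam_to_world"],3).tolist())
s=env.read_state(); print({k:np.round(v,3).tolist() for k,v in s.items()})
E
```

```text
top 504.0246647520071 281.77625275635955 208.64924888571835 [[-0.003, -0.994, 0.107, 0.341], [-1.0, 0.001, -0.018, 0.014], [0.018, -0.107, -0.994, 1.584], [0.0, 0.0, 0.0, 1.0]]
side 424.09622761048604 280.80542978774196 213.74343866954166 [[0.992, -0.076, 0.1, 0.388], [-0.125, -0.532, 0.838, -1.164], [-0.011, -0.843, -0.537, 0.814], [0.0, 0.0, 0.0, 1.0]]
{'time_s': 0.1, 'joint_positions': [-1.197, 0.322, -0.07, 1.452, 0.023, 1.371, -0.057], 'dq': [-0.0, -0.001, -0.002, -0.001, -0.0, -0.0, -0.001], 'tau': [0.0, -49.487, -0.384, -31.521, 0.013, 0.007, 0.0], 'tool_pos': [0.229, 0.608, 0.404], 'tool_rot': [0.179, 0.984, -0.001, -0.0], 'force': [0.172, 0.057, -0.701], 'torque': [-0.058, -0.021, -0.015], 'finger_force': 0.0, 'opening': 0.085}
```

View pics/top0.png

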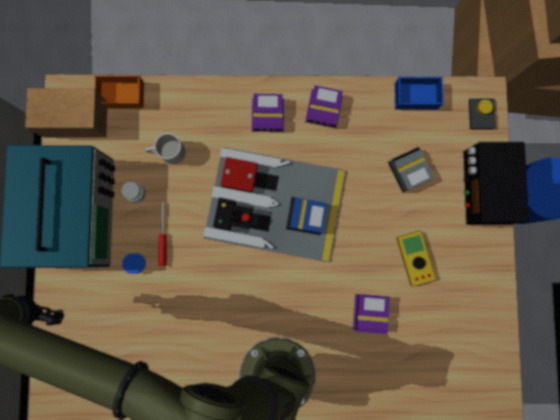

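View pics/side0.png

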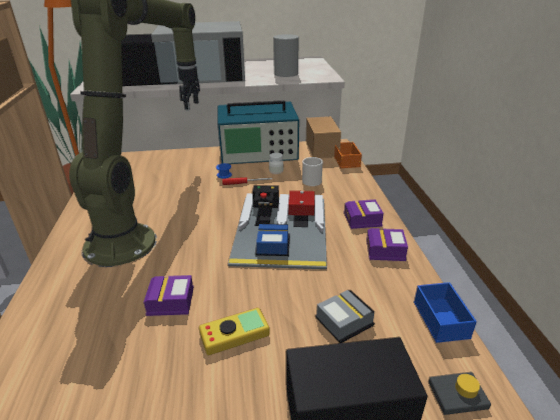

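The dock's apron is on the right, and packs slide left in the image (world +y). The red blank at (240,175) fills the upper bay. The charging head, with its red knob at (245,217), is in the lower bay, so that bay is open.

Candidates for the pack:
- Blue with yellow groove, on the apron: (309,215). This is my choice.
- Purple look-alikes: (268,112), (325,106), (373,313).
- Grey old_pack: (411,170).
- Blue bin: (418,93).

Next is a close crop to check the choice.

```bash
python3 - <<'E'
import cv2
im=cv2.imread("pics/top0.png")[140:270,195:355]
cv2.imwrite("pics/crop0.png",cv2.resize(im,None,fx=4.6,fy=4.6,interpolation=cv2.INTER_CUBIC))
E
```

```text
(no output)
```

View pics/crop0.png

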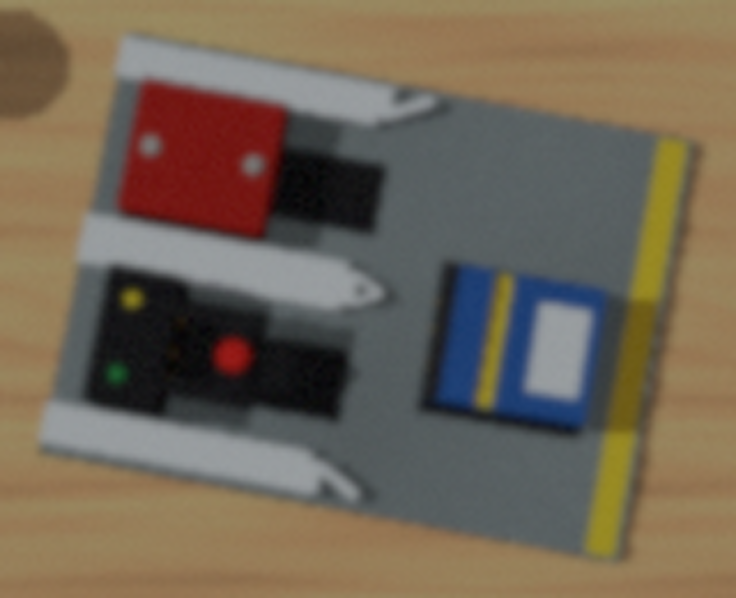

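```bash
cat >h.py <<'E'
import numpy as np
from cell import env
def ray(n,uv,z):
    c=env.camera_info(n);T=np.array(c["cam_to_world"])
    d=T[:3,:3]@np.array([(uv[0]-c["cx"])/c["fx"],(uv[1]-c["cy"])/c["fy"],1]);o=T[:3,3]
    return o+d*(z-o[2])/d[2]
def fit(L,W):
    L=np.array(L,float);W=np.array(W)[:,:2];l=L.mean(0);w=W.mean(0)
    H=(L-l).T@(W-w);a=np.arctan2(H[0,1]-H[1,0],H[0,0]+H[1,1])
    R=np.array([[np.cos(a),-np.sin(a)],[np.sin(a),np.cos(a)]]);t=w-R@l
    return a,R,t,((L@R.T+t)-W)*1e3
E
python3 - <<'E'
from h import *
p=lambda u,v,z:ray("top",(u/4.6+195-.4,v/4.6+140-.4),z)
W=[p(700,145,.01),p(625,560,.01),p(42,452,.0245),p(125,35,.0245),p(387,292,.0245)]
a,R,t,e=fit([[-.21,-.148],[-.21,.148],[.19,.148],[.19,-.148],[-.025,0]],W)
print("dock",a,t,e.round(1).tolist())
P=[p(610,290,.06),p(582,430,.06),p(425,408,.055),p(447,263,.055)]
a2,R2,t2,e2=fit([[-.055,-.046],[-.055,.046],[.055,.046],[.055,-.046]],P)
print("pack",a2,t2,e2.round(1).tolist(),"in dock",R.T@(t2-t),a2-a)
k=p(232,357,.093);print("knob dock",R.T@(k[:2]-t))
np.savez("d.npz",a=a,t=t)
E
```

```text
dock 1.3858335556216927 [0.5272123  0.01407792] [[3.9, 2.1], [-2.4, 1.0], [-1.8, 1.9], [4.1, 0.1], [-3.8, -5.1]]
pack 1.4027416903840157 [ 0.48546672 -0.09020521] [[-1.8, 0.7], [0.3, -3.6], [3.7, 1.6], [-2.2, 1.3]] in dock [-0.11018181  0.02185483] 0.016908134762323
knob dock [0.07065191 0.06519294]
```

The pack sits at dock (-110, +22) and is nearly straight. The knob measures y = 65, which confirms bay_a. First I'll push the -y side face over by 43 mm, then push the rear. With a -10° turn, tool x lines up with dock +y and tool y with dock +x.

>>> {"api": "carry_out", "payload": {"moves": [0,0,0,-10,-3,-4,0,0,-3,-4,0,0,-3,-4,0,0,-3,-4,0,0,-3,-4,0,0,-3,-4,0,0,-3,-4,0,0,-3,-4,0,0,-3,-4,0,0,-3,-4,0,0,-3,-4,0,0,-3,-4,0,0,-3,-4,0,0,-3,-4,0,0,-3,-4,0,0,-3,-4,0,0,0,0,0,0], "hand": 0.4}}

```text
time_s: 2.35
tool_pos: [0.5829, -0.1137, 0.4041]
tool_rot: [0.096, 0.995, -0.002, -0.0]
force: [0.1, 0.0, -0.7]
opening: 0.0511
finger_force: 0.0
```

```bash
cat >>h.py <<'E'
def where():
    d=np.load("d.npz");a=d["a"];s=env.read_state();p=np.array(s["tool_pos"])
    R=np.array([[np.cos(a),-np.sin(a)],[np.sin(a),np.cos(a)]])
    q=s["tool_rot"];from scipy.spatial.transform import Rotation as Q
    M=Q.from_quat(q).as_matrix()
    print("tcp dock mm",(R.T@(p[:2]-d["t"])*1e3).round(1),"z",p[2].round(4),"toolx in dock",np.degrees(np.arctan2(M[1,0],M[0,0])-a).round(2),"F dock",(R.T@np.array(s["force"])[:2]).round(1),np.round(s["force"][2],1),"t",s["time_s"],"op",s["opening"])
E
python3 -c "from h import *;where()"
```

```text
tcp dock mm [-115.3  -78.2] z 0.4041 toolx in dock 89.57 F dock [ 0.  -0.1] -0.7 t 2.35 op 0.05105042206265662
```

>>> {"api": "carry_out", "payload": {"moves": [0,0.5,5,0,0,0,5,0,0,0,5,0,0,0,4.5,0,0,0,0.9,0,0,0,0,0,2,0,0,0,1.5,0,0,0,0,0,0,0]}}

```text
time_s: 3.48
tool_pos: [0.5491, -0.0976, 0.2021]
tool_rot: [0.092, 0.996, 0.001, 0.001]
force: [0.2, 0.5, -0.5]
opening: 0.0511
finger_force: 0.0
```

```bash
python3 - <<'E'
from h import *
import cv2
where()
im=env.snapshot("side")[160:290,200:360,::-1]
cv2.imwrite("pics/side1.png",cv2.resize(im,None,fx=4.6,fy=4.6,interpolation=cv2.INTER_CUBIC))
E
```

```text
tcp dock mm [-105.7  -42. ] z 0.2021 toolx in dock 89.98 F dock [ 0.5 -0.1] -0.5 t 3.475 op 0.05110524805240756
```

View pics/side1.png

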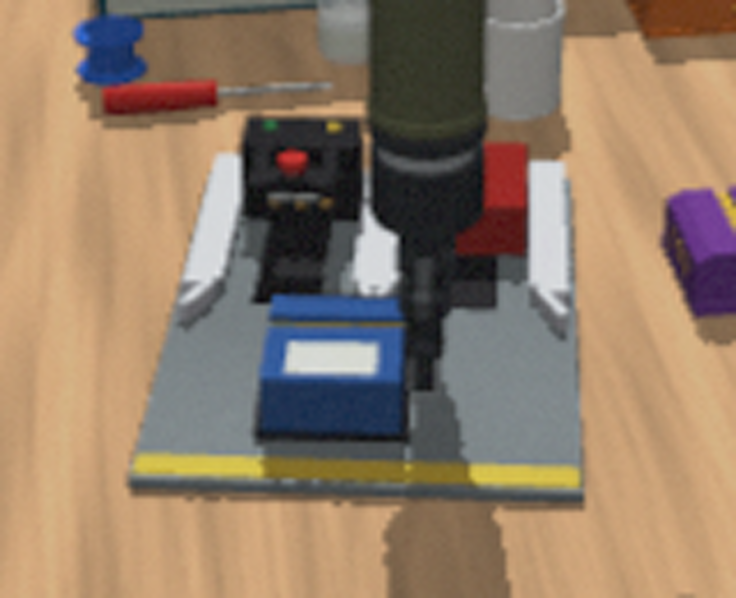

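The finger (crop 425,370) stands next to the pack's right face with its tip above the deck, so I'll push sideways now.

>>> {"api": "carry_out", "payload": {"moves": [0.5,-0.2,0,0,0.5,-0.2,0,0,0.5,0,0,0,0.5,0,0,0,0.5,0,0,0,0.5,0,0,0,0.5,0,0,0,0.5,0,0,0,0.5,0,0,0,0.4,0,0,0,0,0,0,0]}}

```text
time_s: 4.9
tool_pos: [0.4996, -0.0925, 0.2004]
tool_rot: [0.092, 0.996, 0.0, -0.001]
force: [1.9, -0.9, 2.0]
opening: 0.051
finger_force: 1.3
```

```bash
python3 -c "from h import *;where()"
```

```text
tcp dock mm [-109.8    7.5] z 0.2004 toolx in dock 89.99 F dock [-0.5 -2. ] 2.0 t 4.9 op 0.05101696121330009
```

>>> {"api": "carry_out", "payload": {"moves": [-2,0,0,0,-1,0,-3,0,0,0,-5,0,0,0,-5,0,2,-4,-2,10,0,0,0,10,0,0,0,10,0,0,0,10,0,0,0,10,0,0,0,10,0,0,0,10,0,0,0,10,0,0,0,10,-3,-3,0,0,-3,-4,0,0,0,0,0,0]}}

```text
time_s: 6.9
tool_pos: [0.419, -0.1814, 0.349]
tool_rot: [0.771, 0.637, -0.001, -0.003]
force: [0.4, 0.2, -0.1]
opening: 0.0513
finger_force: 0.0
```

```bash
python3 - <<'E'
from h import *
import cv2
where()
im=env.snapshot("top")[140:270,195:355,::-1]
cv2.imwrite("pics/top2.png",cv2.resize(im,None,fx=4.6,fy=4.6,interpolation=cv2.INTER_CUBIC))
E
```

```text
tcp dock mm [-212.1   70.4] z 0.349 toolx in dock -0.25 F dock [ 0.3 -0.3] -0.1 t 6.9 op 0.0512648729390682
```

View pics/top2.png

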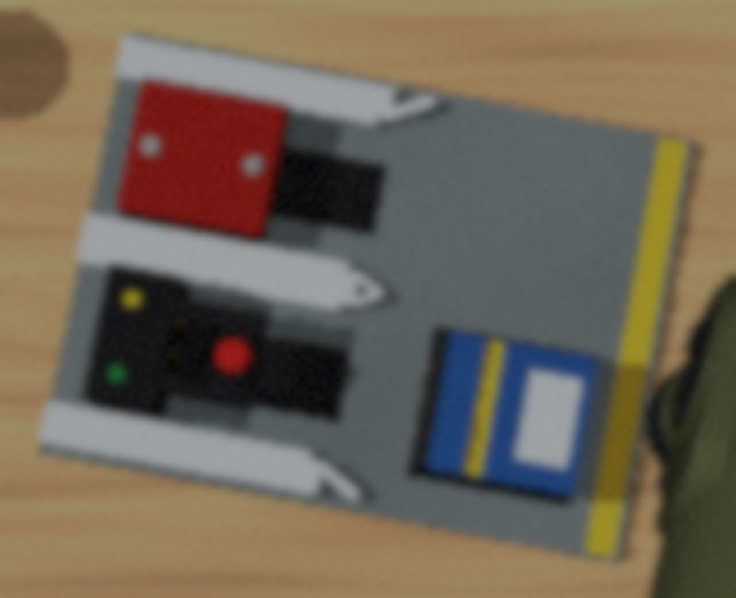

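The pack is now in front of the lower bay. Its corners in the crop are (602,357), (572,498), (415,475) and (440,328).

```bash
python3 - <<'E'
from h import *
d=np.load("d.npz");a=d["a"];t=d["t"];R=np.array([[np.cos(a),-np.sin(a)],[np.sin(a),np.cos(a)]])
p=lambda u,v,z:ray("top",(u/4.6+195-.4,v/4.6+140-.4),z)
P=[p(602,357,.06),p(572,499,.06),p(415,475,.055),p(440,328,.055)]
a2,R2,t2,e2=fit([[-.055,-.046],[-.055,.046],[.055,.046],[.055,-.046]],P)
print("pack in dock",R.T@(t2-t),a2-a,e2.round(1).tolist())
for u,v,z in[(492,342,.06),(478,478,.06)]:print(R.T@(p(u,v,z)[:2]-t))
print("stripe",[ (R.T@(p(u,v,.056)[:2]-t)).round(4) for u,v in((497,340),(476,476))])
E
```

```text
pack in dock [-0.11231836  0.06661243] 0.004059103549705734 [[-2.4, 0.5], [0.6, -3.8], [4.3, 1.5], [-2.5, 1.8]]
[-0.09386242  0.02142757]
[-0.1007126   0.11140803]
stripe [array([-0.097 ,  0.0191]), array([-0.0994,  0.1102])]
```

>>> {"api": "carry_out", "payload": {"moves": [0,0.4,5,0,0,0,5,0,0,0,4,0,0,0,0.9,0,1,0,0,0,1,0,0,0,0.5,0,0,0,0,0,0,0]}}

```text
time_s: 7.95
tool_pos: [0.4321, -0.1554, 0.2025]
tool_rot: [0.769, 0.639, 0.001, 0.0]
force: [-0.3, -0.5, -0.1]
opening: 0.0514
finger_force: 0.0
```

```bash
python3 -c "from h import *;where()"
```

```text
tcp dock mm [-184.    62.3] z 0.2025 toolx in dock 0.08 F dock [-0.6  0.2] -0.1 t 7.95 op 0.05139984171114373
```

>>> {"api": "carry_out", "payload": {"moves": [0.5,-0.3,0,0,0.5,0,0,0,0.8,0,0,0,0.8,0,0,0,0.8,0,0,0,0.8,0,0,0,0.8,0,0,0,0.8,0,0,0,0.8,0,0,0,0.8,0,0,0,0.8,0,0,0,0.8,0,0,0,0,0,0,0]}}

```text
time_s: 9.57
tool_pos: [0.4453, -0.0657, 0.2016]
tool_rot: [0.769, 0.639, 0.0, -0.0]
force: [-0.1, 0.4, 0.6]
opening: 0.0509
finger_force: 0.0
```

```bash
python3 - <<'E'
from h import *
import cv2
where()
im=env.snapshot("side")[160:290,200:360,::-1]
cv2.imwrite("pics/side3.png",cv2.resize(im,None,fx=4.6,fy=4.6,interpolation=cv2.INTER_CUBIC))
E
```

```text
tcp dock mm [-93.5  65.8] z 0.2016 toolx in dock 0.06 F dock [0.4 0.2] 0.6 t 9.575 op 0.050914206433077126
```

View pics/side3.png

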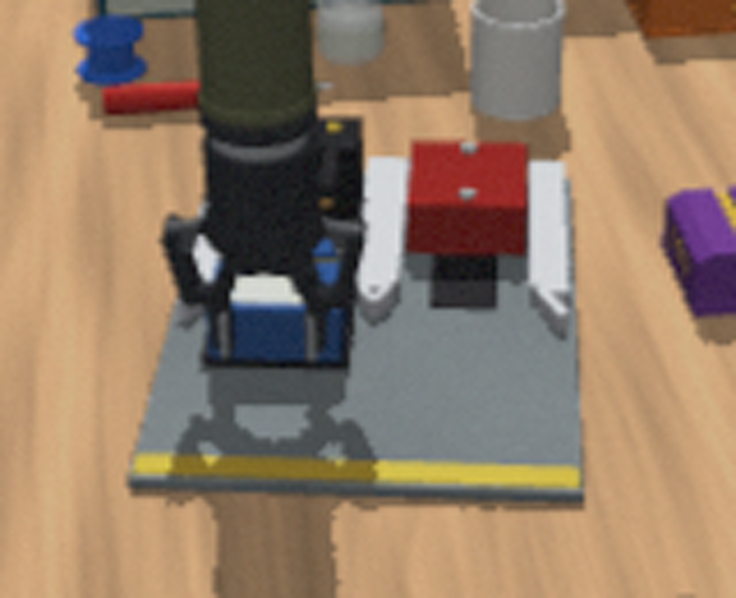

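The pack is straight and entering the left bay, with both fingertips on its rear face (crop 225,335 and 313,335). I'll keep pushing.

>>> {"api": "carry_out", "payload": {"moves": [0.6,0,0,0,0.6,0,0,0,0.6,0,0,0,0.6,0,0,0,0.6,0,0,0,0.6,0,0,0,0.4,0,0,0,0.4,0,0,0,0,0,0,0]}}

```text
time_s: 10.75
tool_pos: [0.4535, -0.0232, 0.2019]
tool_rot: [0.769, 0.639, 0.0, -0.0]
force: [0.8, 0.7, -0.1]
opening: 0.0514
finger_force: 0.0
```

```bash
python3 -c "from h import *;where()"
```

```text
tcp dock mm [-50.2  65.6] z 0.2019 toolx in dock 0.01 F dock [ 0.8 -0.7] -0.1 t 10.75 op 0.05136557993119714
```

>>> {"api": "carry_out", "payload": {"moves": [0.3,0,0,0,0.3,0,0,0,0.3,0,0,0,0.3,0,0,0,0.3,0,0,0,0.3,0,0,0,0.3,0,0,0,0.3,0,0,0]}}

```text
time_s: 11.75
tool_pos: [0.4577, -0.0023, 0.2019]
tool_rot: [0.77, 0.638, -0.001, 0.001]
force: [-1.7, -8.4, 3.5]
opening: 0.0512
finger_force: 4.1
```

```bash
python3 -c "from h import *;where()"
```

```text
tcp dock mm [-28.9  65.4] z 0.2019 toolx in dock -0.13 F dock [-8.6  0.1] 3.5 t 11.75 op 0.05120160226083579
```

>>> {"api": "carry_out", "payload": {"moves": [0.3,0,0,0,0.3,0,0,0,0.3,0,0,0,0.3,0,0,0]}}

```text
time_s: 12.25
tool_pos: [0.4599, 0.0095, 0.2019]
tool_rot: [0.77, 0.638, -0.001, 0.001]
force: [-2.0, -7.8, 2.6]
opening: 0.0512
finger_force: 4.1
```

>>> {"api": "carry_out", "payload": {"moves": [0.2,0,0,0,0.2,0,0,0]}}

```text
time_s: 12.5
tool_pos: [0.4606, 0.0134, 0.2019]
tool_rot: [0.77, 0.638, -0.001, 0.001]
force: [-1.6, -7.1, 2.7]
opening: 0.0515
finger_force: 3.9
```

>>> {"api": "carry_out", "payload": {"moves": [0.2,0,0,0,0.2,0,0,0]}}

```text
time_s: 12.75
tool_pos: [0.4615, 0.0189, 0.2019]
tool_rot: [0.77, 0.638, -0.0, 0.0]
force: [-1.6, -2.0, 2.2]
opening: 0.0511
finger_force: 1.6
```

>>> {"api": "carry_out", "payload": {"moves": [0.1,0,0,0,0.1,0,0,0]}}

```text
time_s: 13.0
tool_pos: [0.4617, 0.0194, 0.2019]
tool_rot: [0.77, 0.638, -0.001, 0.001]
force: [-3.6, -11.6, 5.0]
opening: 0.0511
finger_force: 5.5
```

>>> {"api": "carry_out", "payload": {"moves": [0.1,0,0,0,0,0,0,0]}}

```text
time_s: 13.25
tool_pos: [0.4618, 0.0196, 0.2019]
tool_rot: [0.77, 0.638, -0.002, 0.001]
force: [-3.1, -12.3, 5.6]
opening: 0.0512
finger_force: 5.9
```

>>> {"api": "carry_out", "payload": {"moves": [0.1,0,0,0,0.1,0,0,0]}}

```text
time_s: 13.5
tool_pos: [0.4619, 0.0201, 0.2019]
tool_rot: [0.77, 0.638, -0.003, 0.002]
force: [-5.1, -16.9, 8.2]
opening: 0.0516
finger_force: 9.1
```

>>> {"api": "carry_out", "payload": {"moves": [0.1,0,0,0,0,0,0,0]}}

```text
time_s: 13.75
tool_pos: [0.4619, 0.0202, 0.2018]
tool_rot: [0.77, 0.637, -0.003, 0.002]
force: [-4.8, -18.1, 9.4]
opening: 0.0511
finger_force: 9.5
```

The push reached about 19 N without the pack moving, so it is home. I'll back off, lift clear and check.

>>> {"api": "carry_out", "payload": {"moves": [-0.5,0,0,0,-1.5,0,0,0,-4,0,0,0,-4,0,0,0,0,0,-5,0,0,0,-5,0,-5,0,-5,0,-5,0,0,0,0,0,0,0,0,0,0,0]}}

```text
time_s: 15.0
tool_pos: [0.4267, -0.1648, 0.3457]
tool_rot: [0.769, 0.639, 0.0, -0.0]
force: [0.0, 0.5, -1.2]
opening: 0.0509
finger_force: 0.0
```

```bash
python3 - <<'E'
from h import *
import cv2
where()
a=env.snapshot("top")[140:270,195:355,::-1];b=env.snapshot("side")[160:290,200:360,::-1]
f=lambda i:cv2.resize(i,(400,325),interpolation=cv2.INTER_CUBIC)
cv2.imwrite("pics/end.png",np.hstack([f(a),f(b)]))
E
```

```text
tcp dock mm [-194.4   65.9] z 0.3457 toolx in dock 0.01 F dock [0.5 0.1] -1.2 t 15.0 op 0.05088570642414602
```

View pics/end.png

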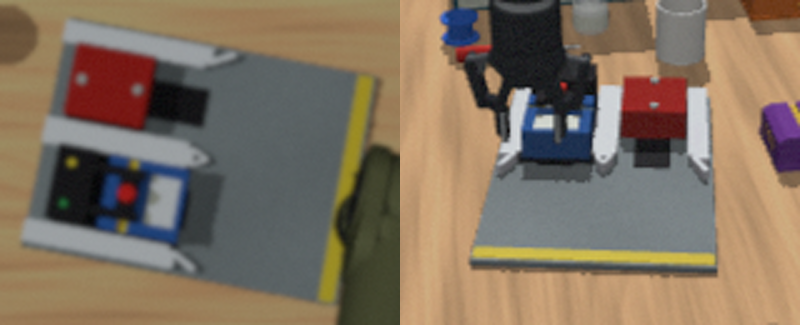

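The knob at (126,194) is in line with the groove, whose ends show at (133,163) and (121,226). The pack is straight in the lower bay. The force fell at the drop and then rose against the stop, which fits a locked plunger, so I'm handing in.

```bash
python3 -c "
from cell import env
print(env.sign_off())"
```

```text
the job is handed in; nothing more can be done
None
```

The blue pack is in the open bay (bay_a), pushed to about 19 N against the stop, with the knob lined up over its groove; I've handed the job in, but sign-off returned no verdict and I didn't measure the plunger height directly.

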